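Seat the keyed feed disc of the washer counter

TASK

The feed disc of the washer counter is sitting high because its rim notch is not over the drive key. Push the disc round with a fingertip until the notch meets the key, then press it down so that it sits fully home on the deck, and take the hand away. Do not lift the disc, and leave the bolt, the bin and the nut where they are.

Things in the scene. Friction and masses are not known exactly. Their poses are not given: they have to be found in the camera images.
- counter: Bench washer counter: fixed grey box 200 (x) x 230 (y) x 50 mm with a dark flat steel deck on top. Origin at the centre of its underside, on the bench; z up; the drive key lies on the deck towards its +x. An upright post (24 mm diameter) at the deck's centre is hidden inside the disc's hub. A small low chute sticks out 50 mm from its +y flank.
- deck_centre (a point): Centre of the deck's top face, 50 mm above the bench, on the disc's axis. Round the post a black ring of 96 mm diameter carries the disc, at first 8.5 mm above the deck. The ring is stiff: it gives way downwards at about 5 N (more than the disc's weight) and stays where it is left, so the disc does not drop by itself and stays down once pressed.
- key (a point): A point on the top face of the drive key, 66 mm from the deck's centre and 8 mm above the deck. The key is a fixed steel bar 9 mm wide and 8 mm high that lies radially on the deck, from 58 to 89 mm from the centre; its outer 19 mm always show beyond the disc's rim.
- feed_disc: Loose aluminium disc, 140 mm diameter, 10 mm thick, about 0.35 kg; turns easily either way without limit. Origin at the centre of its underside; z up; +x points to its notch. Its closed hub fits the post with 0.75 mm play. Underside at the start 8.5 mm above the deck (0.5 mm above the key); seated, on the deck. Notch over the key: it can be pressed down 8.5 mm; elsewhere the key stops it.
- notch (a point): A point in the middle of the disc's rim notch, 66 mm from the disc's centre, level with the plate's top face (10 mm above its underside). The notch is an open slot 16 mm wide, cut radially from the rim in to 54 mm from the centre, right through the plate; over the key it has 3.5 mm play on each side.
- peg_top (a point): Centre of the top of the turning peg: a steel pin with a freely spinning sleeve, 12 mm diameter, 30 mm tall, standing upright on the disc 57 mm from its centre, directly opposite the notch; its top is 40 mm above the disc's underside. Pushing it sideways turns the disc.
- hub_top (a point): Centre of the flat top of the disc's hub (34 mm diameter), on the axis, 38 mm above the disc's underside: a good place to press.
- hub_nut: Bystander: loose hexagon nut, 32 mm across flats, 16 mm high, lying on a corner of the deck. Origin at the centre of its underside.
- big_bolt: Bystander: loose large hexagon bolt standing on its head on the bench beside the counter; head 36 mm across flats, 15 mm high, shank 24 mm diameter, 80 mm tall in all. Origin at the centre of its underside.
- bolt_bin: Bystander: small loose blue open bin of bolts, 100 x 140 x 60 mm, on the bench beside the counter. Origin at the centre of its underside.

How it is judged:
On the way:
1. the disc's notch has been turned over the key (horizontal distance between notch and key below 0.005 m), for 0.1 s.
At the end, for the whole second after the job is handed in: The disc lies flat on the deck (underside within 2 mm of it, tilted less than 0.03 rad) with its notch around the key (notch and key points within 5 mm seen from above), at rest; nut, bolt and bin each within 15 mm of where they started (z of feed_disc in the frame of counter below 0.052 m and horizontal distance between notch and key below 0.005 m and angle between feed_disc's own z axis and vertical below 0.03 rad and linear speed of feed_disc below 0.01 m/s and distance of each of hub_nut, big_bolt, bolt_bin from where it was at the start of the episode below 0.015 m); the robot touches nothing.
It fails at once if the disc is lifted off its ring (more than 8 mm above its starting height) (z of feed_disc in the frame of counter above 0.0665 m).
It fails at once if the disc is tipped up (more than 0.2 rad) (angle between feed_disc's own z axis and vertical above 0.2 rad).
It fails at once if the nut is pushed away (15 mm) (distance of hub_nut from where it was at the start of the episode above 0.015 m).
It fails at once if the bolt is pushed away (15 mm) (distance of big_bolt from where it was at the start of the episode above 0.015 m).
It fails at once if the bin is pushed away (15 mm) (distance of bolt_bin from where it was at the start of the episode above 0.015 m).
It also fails if it takes over 58 s, if anything falls off the work surface, if the arm or the gripper's body presses on something with over 40 N, if the wrist force passes 120 N, or if a joint passes its speed limit or range.

ROBOT

A 6-joint arm with a two-finger parallel gripper is mounted at the origin on the work surface. World frame = base frame: x ahead of the robot, y to its left, z up, the work surface at z = 0. Lengths are in m, angles in rad, forces in N, time in s.
With the tool pointing down it reaches from about 0.3 to 0.775 m from the base axis. Payload 14.6 kg.
Tool frame: the origin (TCP) lies on the centre line of the jaws, within the pads' length; the fingertips stand 14 mm ahead of it and the grasp point (between the pads) lies 5 mm behind it; x points along the fingers, y is the direction in which the jaws open and shut, and the axes are right-handed (so a half turn about x gives the same grasp; the last joint's range is limited). The gripper opens to 94 mm and grips with 3 to 60 N. Pads are 16 mm wide; open, the fingers measure 119 mm over their backs; the gripper's body (75 mm by 177 mm) begins 78 mm behind the grasp point.
Start: joints at [1.041, 0.3, 1.521, -0, 1.321, -0.067], TCP at [0.246, 0.492, 0.219] pointing down, gripper open.
Joint ranges: [-3.03, 3.03], [-0.79, 2.21], [0.23, 2.52], [-1.04, 4.18], [0, 3.07], [-2.55, 2.55]. Speed limits (rad/s): [2.22, 2.22, 2.57, 3.14, 3.14, 3.14].

INTERFACE

Orientations are given as a unit quaternion [w, x, y, z].
In Python, from rig import arm, cams, job gives the robot as it stands. The module is installed in compiled form; this text tells all that it offers.
- The arm moves only by the tool send_rows, never from a script. Its argument "rows" is a list of rows, each an object with "rot": the turn, a rotation vector about the world's x, y, z scaled (see below), a list of three; "delta_pos": the shift along the world's x, y, z scaled (see below), a list of three; "fingers": the closure, from -1 (fully open) to 1 (shut). In form: [{"rot": [ax, ay, az], "delta_pos": [tx, ty, tz], "fingers": fingers}, ...]. A call has 1 to 12 rows; each row is the pose to reach, as a shift and turn from the pose commanded when the call began; what a row does not reach only later rows make up. The controller multiplies each number of a shift by 0.5 m and each number of a turn by 120 degrees. A row lasts 1/10 s, in which the tool goes at most 50 mm and 8.59 degrees, less where a joint would pass 70% of its speed; a pose out of reach is approached as far as the arm can. A call with a number of a shift or a turn outside -1 to 1 is refused whole. A call with a gripper value outside its range is refused whole. The fingers move at their own pace and stop on an object; "force" is the grip in N (left out, the last holds). Time passes only in rows, so rows that repeat a pose let the fingers close. It gives the time, the measured TCP pose, the force and the opening at its end, in the units of the state.
- arm.observe(): the state, without advancing time (a new reading comes with each control period).
- cams.grab_frame(name): name is "side" or "top" or "wrist"; returns a dict with "pixels" (384x512x3 uint8, red, green, blue), "fovy" (degrees; the focal length in pixels is half the picture's height over the tangent of half this angle, whatever the lens; pixels are square), "cx", "cy" (the principal point, pixels), "origin" and "attitude" of the camera in the world. Camera axes: x right, y down, z forward; pixel columns grow to the right and rows downward; lengths in m; the calibration is good to about 2 mm. A picture is of the moment at which its call begins. There is no depth.
- job.close_job(): hands the job in, once; it reports no verdict.
The state is a dict: "clock": time; "joint_positions": joint angles; "qvel": joint speeds; "tau": joint torques, N m; "eef_pos": TCP position; "ee_rot": TCP orientation; "ft_force": force on the tool from outside, world axes, zero at the start; "moment": the same for the moment, N m; "width": finger opening in m.
Only numpy, scipy, OpenCV 4.12 (cv2) and the standard library are available. Lean on these libraries where they do the work, as an engineer would, in place of code of your own. Each camera call takes 0.05 s, during which the arm holds its last target.

## Working session

There is one attempt and no reset: what is moved stays moved. The work goes in short steps, Python scripts to look and compute and a tool call to move; the robot and the scene stay as the last step left them, time stands still between calls to the robot, and variables do not carry over. Pictures are saved under pics/ and viewed, and the job is handed in when it is done.

Besides the shell and the picture viewer there is one more tool, called after ">>>" in YAML: its name, and indented under it one key for each argument. send_rows: Moves the arm, as the interface text tells. Shifts and turns lie within -1 to 1; 1 stands for 0.5 m of shift or 120 degrees of turn. Its arguments: {"type":"object","properties":{"rows":{"type":"array"},"force":{"type":"number"}},"required":["rows"]}

```bash
mkdir -p pics
cat > h.py <<'E'
import numpy as np,cv2
from rig import arm,cams,job
from scipy.spatial.transform import Rotation as R
def grab(n,fn):
    f=cams.grab_frame(n); cv2.imwrite('pics/'+fn,f['pixels'][:,:,::-1]); return f
def rot(f):
    a=np.array(f['attitude'],float)
    return a if a.shape==(3,3) else R.from_quat(a[[1,2,3,0]]).as_matrix()
def ray(f,u,v,z):
    F=f['pixels'].shape[0]/2/np.tan(np.radians(f['fovy'])/2)
    d=rot(f)@np.array([(u-f['cx'])/F,(v-f['cy'])/F,1]); o=np.array(f['origin'])
    return o+d*(z-o[2])/d[2]
def proj(f,p):
    F=f['pixels'].shape[0]/2/np.tan(np.radians(f['fovy'])/2)
    c=rot(f).T@(np.array(p)-f['origin']); return c[:2]/c[2]*F+[f['cx'],f['cy']]
E
python3 - <<'E'
from h import *
import pickle
d={}
for n in['top','side','wrist']:
    f=d[n]=grab(n,n+'0.png'); print(n,f['fovy'],f['cx'],f['cy'],f['origin'],f['attitude'])
pickle.dump(d,open('f0.pkl','wb'))
print(arm.observe())
E
```

```text
top 51.15827708618407 260.6243287647856 187.2504849722321 [0.54013737 0.11537708 1.09704869] [-0.01920633  0.7099418  -0.70310264  0.03550248]
side 46.540765727276685 258.73929317501893 189.19331411998428 [ 0.35313932 -0.49296375  0.68355118] [-0.39109002  0.9005638  -0.17066699  0.08310369]
wrist 66.40750527438809 257.8290582701406 190.17921843527353 [0.18671081 0.52284178 0.3843788 ] [0.09815682 0.84467273 0.52271319 0.06053218]
{'clock': 0.15, 'joint_positions': array([ 1.04139634e+00,  3.00320111e-01,  1.52142394e+00, -2.38699644e-05,
        1.32069960e+00, -6.65530886e-02]), 'qvel': array([ 0.00141985, -0.00147589, -0.00091377,  0.00190663,  0.00135666,
        0.00078406]), 'tau': array([ 4.21998839e-04, -5.31963444e+01, -3.52815557e+01,  7.08148093e-02,
        2.36502156e-02, -1.11419251e-04]), 'eef_pos': array([0.24546571, 0.49198096, 0.21903563]), 'ee_rot': array([ 0.68817585,  0.16189225,  0.68833688, -0.16247228]), 'ft_force': array([ 0.38800737, -0.3281179 , -0.19590701]), 'moment': array([ 0.00328756,  0.03698472, -0.0128215 ]), 'width': 0.09442097099068957}
```

View pics/top0.png

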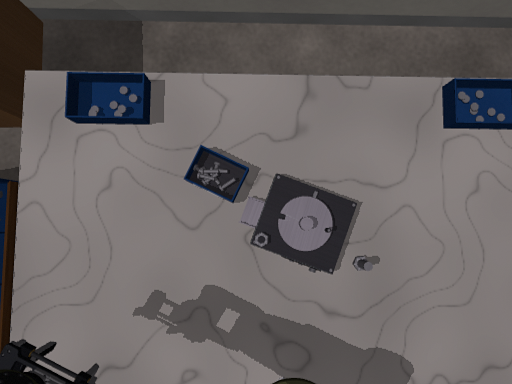

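View pics/side0.png

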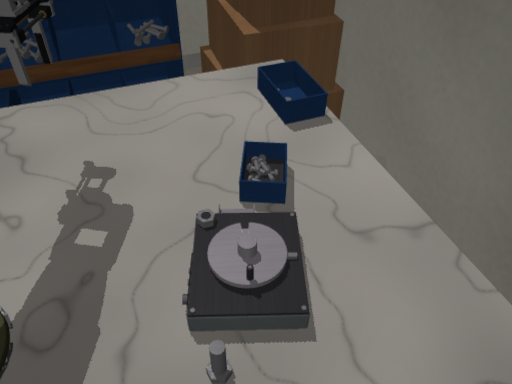

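View pics/wrist0.png

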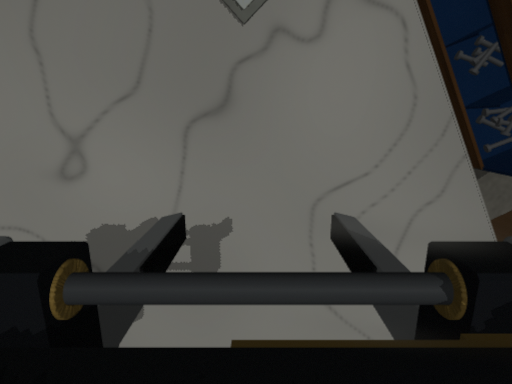

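Run:
```python
from h import *
a=cv2.imread('pics/top0.png')[160:285,230:390]; b=cv2.imread('pics/side0.png')[195:385,170:320]
g=lambda x:np.clip(255*(x/255.)**.6,0,255).astype('uint8')
cv2.imwrite('pics/tc0.png',cv2.resize(g(a),None,fx=5,fy=5,interpolation=2)[:600])
cv2.imwrite('pics/sc0.png',cv2.resize(g(b),None,fx=4,fy=4,interpolation=2)[:600])
```

```text
(no output)
```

View pics/tc0.png

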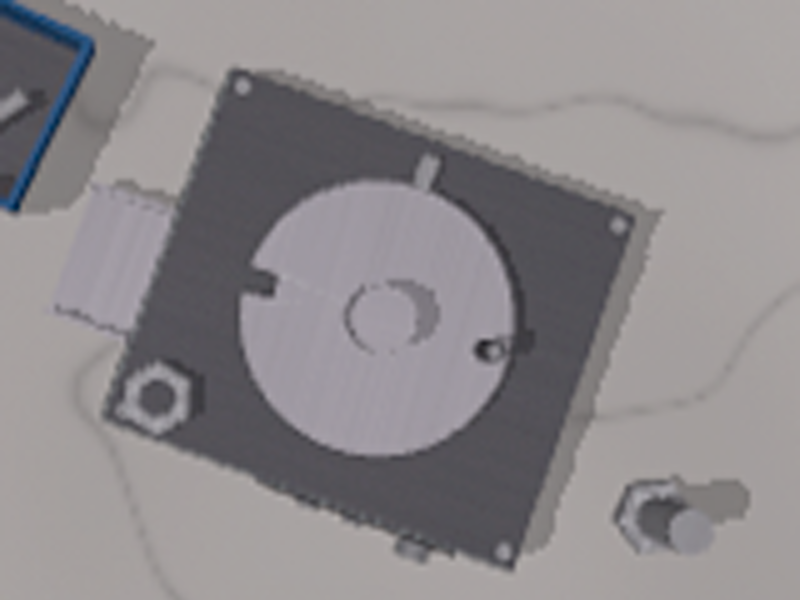

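View pics/sc0.png

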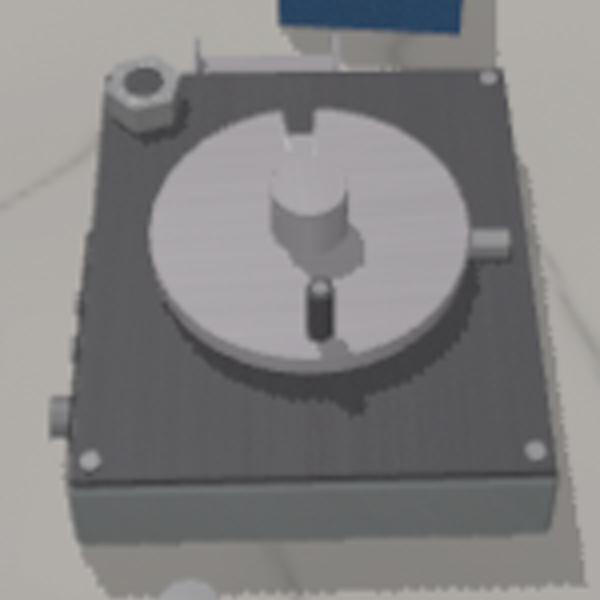

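```bash
cat > meas.py <<'E'
from h import *
import sys
def meas(f,zt,show=True):
    img=f['pixels']; g=cv2.cvtColor(img,cv2.COLOR_RGB2GRAY)
    T=lambda u,v,z=zt: ray(f,u,v,z)
    return g
E
python3 - <<'E'
from h import *
import pickle
d=pickle.load(open('f0.pkl','rb')); 
def P(n,u,v,z):
    o={'top':(230,160,5),'side':(170,195,4)}[n]
    return ray(d[n],(u+.5)/o[2]-.5+o[0],(v+.5)/o[2]-.5+o[1],z)
# disc ellipse from threshold (top)
for n,(r0,r1,c0,c1) in {'top':(160,285,230,390),'side':(195,330,170,320)}.items():
    g=cv2.cvtColor(d[n]['pixels'],cv2.COLOR_RGB2GRAY)[r0:r1,c0:c1]
    m=(g>85).astype('uint8')
    k,_,st,ce=cv2.connectedComponentsWithStats(m)
    print(n,[(i,st[i].tolist(),ce[i].round(1)) for i in range(1,k) if st[i][4]>60])
T=lambda *a:P(*a)[:2].round(4)
print('corners',[T('top',u,v,.05) for u,v in[(232,70),(640,212),(512,568),(107,418)]])
print('corners side',[T('side',u,v,.05) for u,v in[(105,72),(502,70),(556,474),(70,482)]])
print('hub top',T('top',382,318,.0965),T('side',309,188,.0965))
print('peg top',T('top',493,349,.0985),T('side',321,286,.0985))
print('key outer',T('top',432,156,.058),'key rim',T('top',424,190,.058), 'side outer',T('side',510,243,.058),T('side',472,243,.058))
print('notch',T('top',262,282,.0685),T('side',299,122,.0685))
print('rim', [T('top',u,v,.0685) for u,v in[(379,181),(515,318),(379,456),(240,318)]])
print('nut',T('top',156,397,.066),'bolt top',T('top',690,532,.08),'head',T('top',655,515,.015))
E
```

```text
top [(1, [0, 0, 160, 125, 11624], array([86.6, 64.1])), (4, [48, 32, 54, 59, 2198], array([74.7, 63.1])), (7, [24, 73, 13, 14, 77], array([30.3, 79.5]))]
side [(1, [0, 0, 96, 135, 3933], array([22.5, 46.4])), (2, [104, 0, 46, 135, 2451], array([138.4,  51.3])), (5, [37, 27, 80, 63, 3448], array([76.4, 57.6]))]
corners [array([0.6579, 0.0515]), array([ 0.5853, -0.1635]), array([ 0.4004, -0.0951]), array([0.4759, 0.1152])]
corners side [array([0.476 , 0.1178]), array([0.6593, 0.049 ]), array([ 0.5827, -0.164 ]), array([ 0.4001, -0.0967])]
hub top [ 0.5292 -0.0212] [ 0.5293 -0.025 ]
peg top [ 0.5143 -0.0764] [ 0.5148 -0.0769]
key outer [ 0.6131 -0.0526] key rim [ 0.5953 -0.0484] side outer [ 0.6129 -0.0563] [ 0.5971 -0.0502]
notch [0.5467 0.0366] [0.5475 0.0365]
rim [array([ 0.5992, -0.0235]), array([ 0.5295, -0.0935]), array([ 0.4588, -0.0235]), array([0.5283, 0.0478])]
nut [0.4877 0.0903] bolt top [ 0.4228 -0.1793] head [ 0.4243 -0.1793]
```

>>> send_rows:
  rows:
    - {"rot": [0, 0, 0.0875], "delta_pos": [0.29, -0.576, 0], "fingers": 1}
    - {"rot": [0, 0, 0.0875], "delta_pos": [0.29, -0.576, 0], "fingers": 1}
    - {"rot": [0, 0, 0.0875], "delta_pos": [0.29, -0.576, 0], "fingers": 1}
    - {"rot": [0, 0, 0.0875], "delta_pos": [0.29, -0.576, 0], "fingers": 1}
    - {"rot": [0, 0, 0.0875], "delta_pos": [0.29, -0.576, 0], "fingers": 1}
    - {"rot": [0, 0, 0.0875], "delta_pos": [0.29, -0.576, 0], "fingers": 1}
    - {"rot": [0, 0, 0.0875], "delta_pos": [0.29, -0.576, 0], "fingers": 1}
    - {"rot": [0, 0, 0.0875], "delta_pos": [0.29, -0.576, 0], "fingers": 1}
    - {"rot": [0, 0, 0.0875], "delta_pos": [0.29, -0.576, 0], "fingers": 1}
    - {"rot": [0, 0, 0.0875], "delta_pos": [0.29, -0.576, 0], "fingers": 1}
    - {"rot": [0, 0, 0.0875], "delta_pos": [0.29, -0.576, 0], "fingers": 1}
    - {"rot": [0, 0, 0.0875], "delta_pos": [0.29, -0.576, 0], "fingers": 1}
  force: 20

```text
clock: 1.35
eef_pos: [0.3902, 0.2048, 0.2194]
ee_rot: [0.7, 0.098, 0.7, -0.098]
ft_force: [0.4, -0.8, 0.0]
width: 0.002
```

>>> send_rows:
  rows:
    - {"rot": [0, 0, 0], "delta_pos": [0.29, -0.578, 0], "fingers": 1}
    - {"rot": [0, 0, 0], "delta_pos": [0.29, -0.578, 0], "fingers": 1}
    - {"rot": [0, 0, 0], "delta_pos": [0.29, -0.578, 0], "fingers": 1}
    - {"rot": [0, 0, 0], "delta_pos": [0.29, -0.578, 0], "fingers": 1}
    - {"rot": [0, 0, 0], "delta_pos": [0.29, -0.578, 0], "fingers": 1}
    - {"rot": [0, 0, 0], "delta_pos": [0.29, -0.578, 0], "fingers": 1}
    - {"rot": [0, 0, 0], "delta_pos": [0.29, -0.578, 0], "fingers": 1}
    - {"rot": [0, 0, 0], "delta_pos": [0.29, -0.578, 0], "fingers": 1}
    - {"rot": [0, 0, 0], "delta_pos": [0.29, -0.578, -0.12], "fingers": 1}
    - {"rot": [0, 0, 0], "delta_pos": [0.29, -0.578, -0.15], "fingers": 1}
    - {"rot": [0, 0, 0], "delta_pos": [0.29, -0.578, -0.15], "fingers": 1}

```text
clock: 2.45
eef_pos: [0.5338, -0.0832, 0.1414]
ee_rot: [0.698, 0.098, 0.702, -0.098]
ft_force: [-0.3, 0.9, 0.0]
width: 0.0006
```

Run:
```python
from h import *
o=arm.observe();print(o['eef_pos'],o['ft_force'])
t=grab('top','t1.png');s=grab('side','s1.png');w=grab('wrist','w1.png')
g=lambda x:np.clip(255*(x/255.)**.6,0,255).astype('uint8')
b=cv2.imread('pics/side0.png'); 
a=t['pixels'][160:285,230:390,::-1]; b=s['pixels'][170:310,160:330,::-1]
cv2.imwrite('pics/sc1.png',cv2.resize(g(b),None,fx=4,fy=4,interpolation=2))
```

```text
[ 0.53376397 -0.08324571  0.14140146] [-0.25676597  0.90992297  0.01981175]
```

View pics/sc1.png

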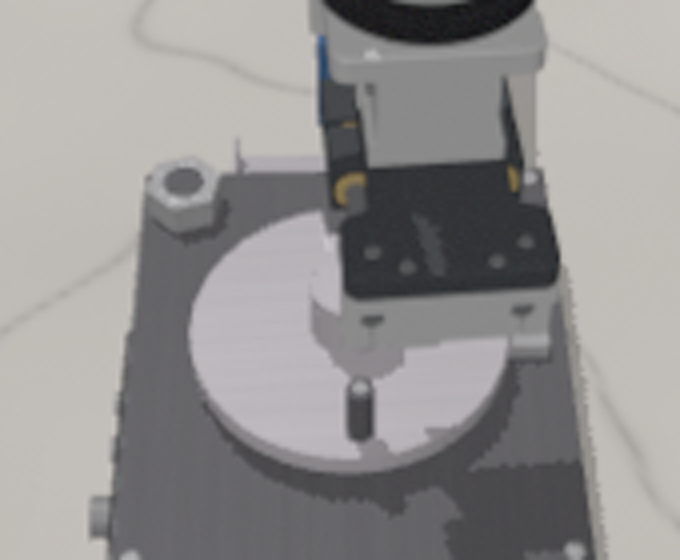

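View pics/w1.png

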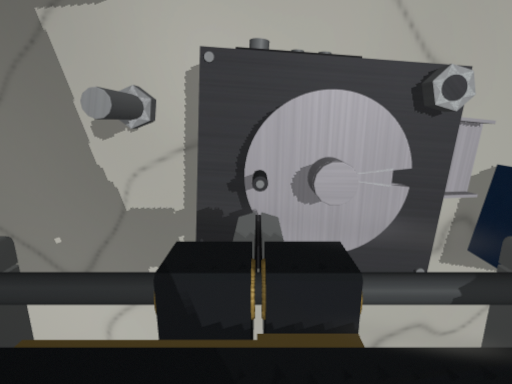

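>>> send_rows:
  rows:
    - {"rot": [0, 0, 0], "delta_pos": [0, 0, -0.06], "fingers": 1}
    - {"rot": [0, 0, 0], "delta_pos": [0, 0, -0.1], "fingers": 1}
    - {"rot": [0, 0, 0], "delta_pos": [0, 0, -0.1], "fingers": 1}
    - {"rot": [0, 0, 0], "delta_pos": [0, 0, -0.1], "fingers": 1}

```text
clock: 3.0
eef_pos: [0.5363, -0.0848, 0.0962]
ee_rot: [0.701, 0.098, 0.699, -0.098]
ft_force: [-0.4, -0.8, 0.8]
width: 0.0003
```

Run:
```python
from h import *
o=arm.observe();print(o['eef_pos'],o['ft_force'])
w=grab('wrist','w2.png')
C=np.array([.5295,-.0233]);E=o['eef_pos'][:2]
# rows: finger path relative to here
a0=-106
for da in range(0,-95,-8):
    for da in [da]:
        a=np.radians(a0+da); r=np.array([np.cos(a),np.sin(a)]); t=np.array([r[1],-r[0]])
        p=C+.057*r-.014*t
        print(da,((p-E)/.5).round(4),round(da/120,4))
```

```text
[ 0.53633938 -0.08478347  0.09624884] [-0.3552892  -0.79176611  0.84963468]
0 [-0.0182  0.0057] 0.0
-8 [-0.0345  0.0074] -0.0667
-16 [-0.0503  0.0115] -0.1333
-24 [-0.0655  0.0176] -0.2
-32 [-0.0797  0.0259] -0.2667
-40 [-0.0925  0.036 ] -0.3333
-48 [-0.1039  0.0478] -0.4
-56 [-0.1134  0.0611] -0.4667
-64 [-0.1211  0.0756] -0.5333
-72 [-0.1266  0.091 ] -0.6
-80 [-0.13   0.107] -0.6667
-88 [-0.1311  0.1234] -0.7333
```

View pics/w2.png

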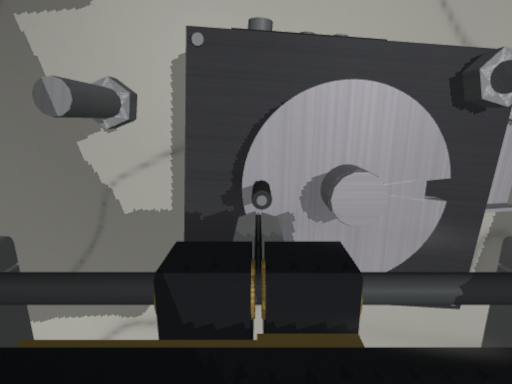

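>>> send_rows:
  rows:
    - {"rot": [0, 0, 0], "delta_pos": [-0.009, 0.003, 0], "fingers": 1}
    - {"rot": [0, 0, 0], "delta_pos": [-0.018, 0.006, 0], "fingers": 1}
    - {"rot": [0, 0, -0.033], "delta_pos": [-0.0265, 0.0065, 0], "fingers": 1}
    - {"rot": [0, 0, -0.067], "delta_pos": [-0.0345, 0.0075, 0], "fingers": 1}
    - {"rot": [0, 0, -0.1], "delta_pos": [-0.0425, 0.0095, 0], "fingers": 1}
    - {"rot": [0, 0, -0.133], "delta_pos": [-0.0505, 0.0115, 0], "fingers": 1}
    - {"rot": [0, 0, -0.167], "delta_pos": [-0.058, 0.0145, 0], "fingers": 1}
    - {"rot": [0, 0, -0.2], "delta_pos": [-0.0655, 0.0175, 0], "fingers": 1}
    - {"rot": [0, 0, -0.233], "delta_pos": [-0.0725, 0.0215, 0], "fingers": 1}
    - {"rot": [0, 0, -0.267], "delta_pos": [-0.0795, 0.026, 0], "fingers": 1}
    - {"rot": [0, 0, -0.3], "delta_pos": [-0.086, 0.031, 0], "fingers": 1}
    - {"rot": [0, 0, -0.333], "delta_pos": [-0.0925, 0.036, 0], "fingers": 1}

```text
clock: 4.25
eef_pos: [0.4895, -0.067, 0.0954]
ee_rot: [0.625, 0.333, 0.623, -0.333]
ft_force: [1.5, -1.6, 2.3]
width: 0.0004
```

Run:
```python
from h import *
o=arm.observe();print(o['eef_pos'],o['ft_force'])
w=grab('wrist','w3.png');o=arm.observe();print(o['eef_pos'])
C=np.array([.5295,-.0233])
# command frame assumed E0=(.5363,-.0848)+(-.0925,.036)*.5
E=np.array([.5363,-.0848])+np.array([-.0925,.036])*.5
for da in range(-40,-95,-4):
        a=np.radians(-106+da); r=np.array([np.cos(a),np.sin(a)]); t=np.array([r[1],-r[0]])
        p=C+.057*r-.014*t
        print(da,p.round(4),((p-E)/.5).round(4),round((da+40)/120,4))
```

```text
[ 0.48947346 -0.0669786   0.09540522] [ 1.48776789 -1.62516337  2.25599257]
[ 0.48906092 -0.0666706   0.09532646]
-40 [ 0.4901 -0.0668] [0. 0.] 0.0
-44 [ 0.4871 -0.0639] [-0.0058  0.0058] -0.0333
-48 [ 0.4844 -0.0609] [-0.0113  0.0119] -0.0667
-52 [ 0.4819 -0.0576] [-0.0163  0.0183] -0.1
-56 [ 0.4796 -0.0542] [-0.0209  0.0251] -0.1333
-60 [ 0.4776 -0.0507] [-0.0249  0.0323] -0.1667
-64 [ 0.4758 -0.047 ] [-0.0285  0.0396] -0.2
-68 [ 0.4743 -0.0432] [-0.0315  0.0472] -0.2333
-72 [ 0.473  -0.0393] [-0.0341  0.055 ] -0.2667
-76 [ 0.472  -0.0353] [-0.036  0.063] -0.3
-80 [ 0.4713 -0.0313] [-0.0374  0.0711] -0.3333
-84 [ 0.4709 -0.0272] [-0.0382  0.0792] -0.3667
-88 [ 0.4708 -0.0231] [-0.0385  0.0874] -0.4
-92 [ 0.471 -0.019] [-0.0382  0.0956] -0.4333
```

View pics/w3.png

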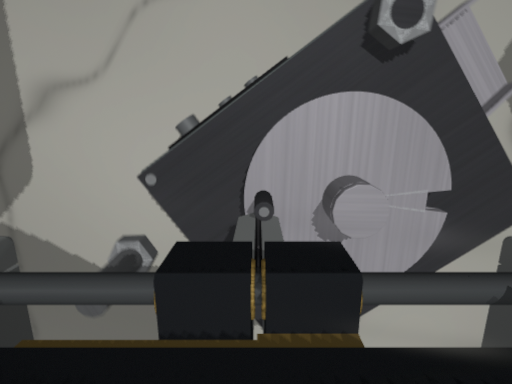

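>>> send_rows:
  rows:
    - {"rot": [0, 0, -0.033], "delta_pos": [-0.006, 0.006, 0], "fingers": 1}
    - {"rot": [0, 0, -0.067], "delta_pos": [-0.0115, 0.012, 0], "fingers": 1}
    - {"rot": [0, 0, -0.1], "delta_pos": [-0.0165, 0.0185, 0], "fingers": 1}
    - {"rot": [0, 0, -0.133], "delta_pos": [-0.021, 0.025, 0], "fingers": 1}
    - {"rot": [0, 0, -0.167], "delta_pos": [-0.025, 0.0325, 0], "fingers": 1}
    - {"rot": [0, 0, -0.2], "delta_pos": [-0.0285, 0.0395, 0], "fingers": 1}
    - {"rot": [0, 0, -0.233], "delta_pos": [-0.0315, 0.047, 0], "fingers": 1}
    - {"rot": [0, 0, -0.267], "delta_pos": [-0.034, 0.055, 0], "fingers": 1}
    - {"rot": [0, 0, -0.3], "delta_pos": [-0.036, 0.063, 0], "fingers": 1}
    - {"rot": [0, 0, -0.333], "delta_pos": [-0.0375, 0.071, 0], "fingers": 1}
    - {"rot": [0, 0, -0.367], "delta_pos": [-0.038, 0.079, 0], "fingers": 1}
    - {"rot": [0, 0, -0.367], "delta_pos": [-0.038, 0.079, 0], "fingers": 1}

```text
clock: 5.5
eef_pos: [0.4702, -0.0271, 0.0949]
ee_rot: [0.455, 0.542, 0.454, -0.542]
ft_force: [0.6, -0.6, -0.3]
width: 0.0005
```

```bash
cat > look.py <<'E'
from h import *
import sys,pickle
k=sys.argv[1]
o=arm.observe();print(o['eef_pos'],o['ft_force'])
g=lambda x:np.clip(255*(x/255.)**.6,0,255).astype('uint8')
w=grab('wrist',f'w{k}.png');t=grab('top',f't{k}.png');s=grab('side',f's{k}.png')
pickle.dump(dict(wrist=w,top=t,side=s),open(f'f{k}.pkl','wb'))
cv2.imwrite(f'pics/tc{k}.png',cv2.resize(g(t['pixels'][170:280,240:380,::-1]),None,fx=5,fy=5,interpolation=2))
cv2.imwrite(f'pics/sc{k}.png',cv2.resize(g(s['pixels'][170:310,160:330,::-1]),None,fx=4,fy=4,interpolation=2))
E
python3 look.py 4
```

```text
[ 0.47023752 -0.02714028  0.09488124] [ 0.57233615 -0.64574847 -0.25713467]
```

View pics/w4.png

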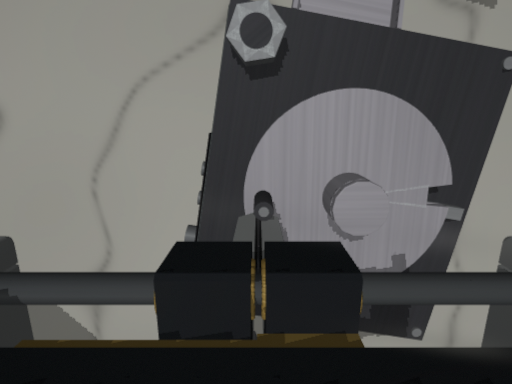

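View pics/tc4.png

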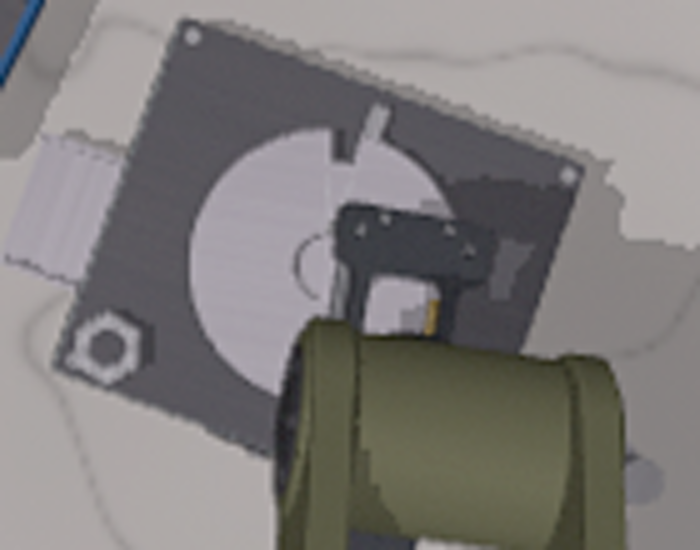

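View pics/sc4.png

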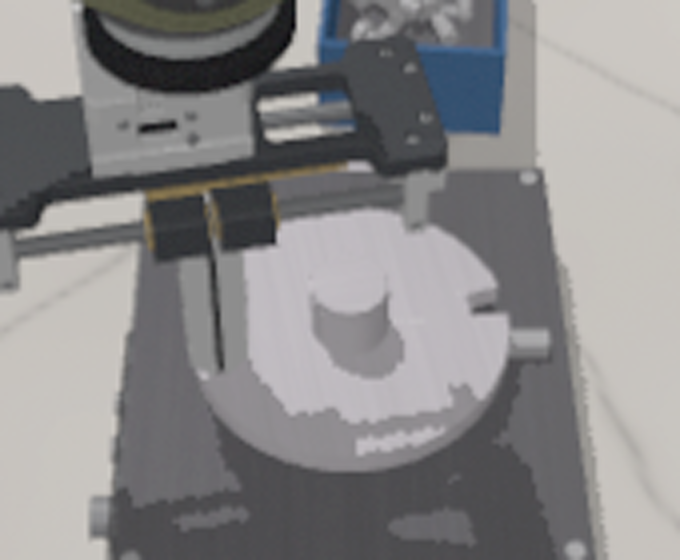

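Run:
```python
from h import *
import pickle
f=pickle.load(open('f4.pkl','rb'))['wrist']
g=lambda x:np.clip(255*(x/255.)**.6,0,255).astype('uint8')
cv2.imwrite('pics/wz4.png',cv2.resize(g(f['pixels'][165:240,375:475,::-1]),None,fx=8,fy=8,interpolation=2))
```

```text
(no output)
```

View pics/wz4.png

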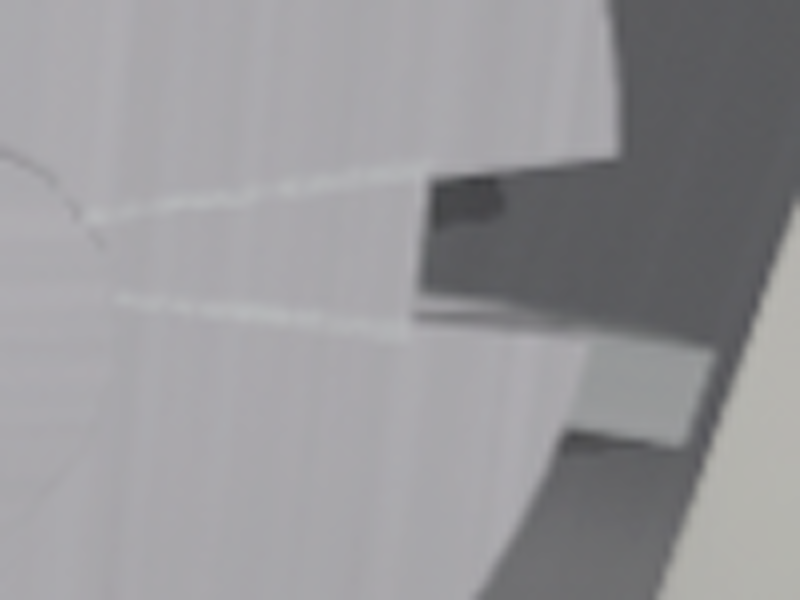

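Run:
```python
from h import *
import pickle
f=pickle.load(open('f4.pkl','rb'))['wrist']
P=lambda u,v,z: ray(f,(u+.5)/8-.5+375,(v+.5)/8-.5+165,z)[:2]
C=np.array([.5295,-.0233])
hub=ray(f,358,209,.0965)[:2]; print('hub',hub)
ang=lambda p,c=C: np.degrees(np.arctan2(*(p-c)[::-1]))
n=[P(430,178,.0685),P(414,318,.0685),P(620,157,.0685),P(590,338,.0685)]
k=[P(715,347,.058),P(685,445,.058)]
print(np.array(n).round(4),np.array(k).round(4))
ni=(n[0]+n[1])/2;no=(n[2]+n[3])/2;ko=(k[0]+k[1])/2
print('notch',ang(ni),ang(no),np.linalg.norm(ni-C),np.linalg.norm(no-C),'key',ang(ko),np.linalg.norm(ko-C))
print('hub-centred',ang(ni,hub),ang(no,hub),ang(ko,hub))
```

```text
hub [ 0.53092238 -0.01988177]
[[ 0.5871 -0.0227]
 [ 0.5853 -0.0347]
 [ 0.6029 -0.0236]
 [ 0.6    -0.0391]] [[ 0.6175 -0.0462]
 [ 0.6146 -0.0551]]
notch -5.436641961834026 -6.391836686892617 0.056974414233094586 0.07235896929098053 key -17.531142172747412 0.09075917083177067
hub-centred -9.05890812948476 -9.245455812856829 -19.866423306724727
```

>>> send_rows:
  rows:
    - {"rot": [0, 0, -0.033], "delta_pos": [-0.0005, 0.008, 0], "fingers": 1}
    - {"rot": [0, 0, -0.06], "delta_pos": [0, 0.015, 0], "fingers": 1}
    - {"rot": [0, 0, -0.0875], "delta_pos": [0.0005, 0.022, 0], "fingers": 1}
    - {"rot": [0, 0, -0.0875], "delta_pos": [0.0005, 0.022, 0], "fingers": 1}
    - {"rot": [0, 0, -0.0875], "delta_pos": [0.0005, 0.022, 0], "fingers": 1}

```text
clock: 6.15
eef_pos: [0.4705, -0.0165, 0.0944]
ee_rot: [-0.404, -0.58, -0.404, 0.581]
ft_force: [0.1, 0.3, 0.1]
width: 0.0005
```

```bash
python3 look.py 5
python3 - <<'E'
from h import *
f=cv2.imread('pics/w5.png')
g=lambda x:np.clip(255*(x/255.)**.6,0,255).astype('uint8')
cv2.imwrite('pics/wz5.png',cv2.resize(g(f[165:240,375:475]),None,fx=8,fy=8,interpolation=2))
E
```

```text
[ 0.47050598 -0.01645617  0.09443183] [0.1074181  0.33632898 0.11818182]
```

View pics/wz5.png

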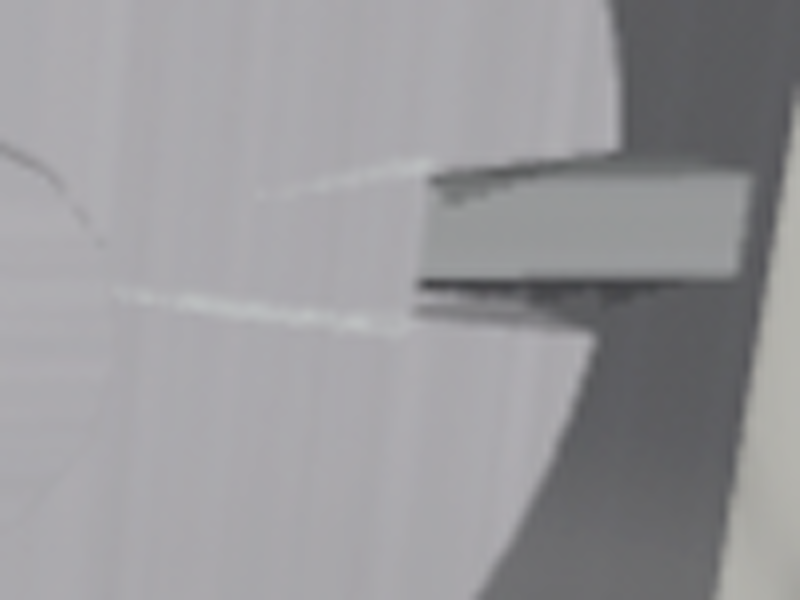

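View pics/tc5.png

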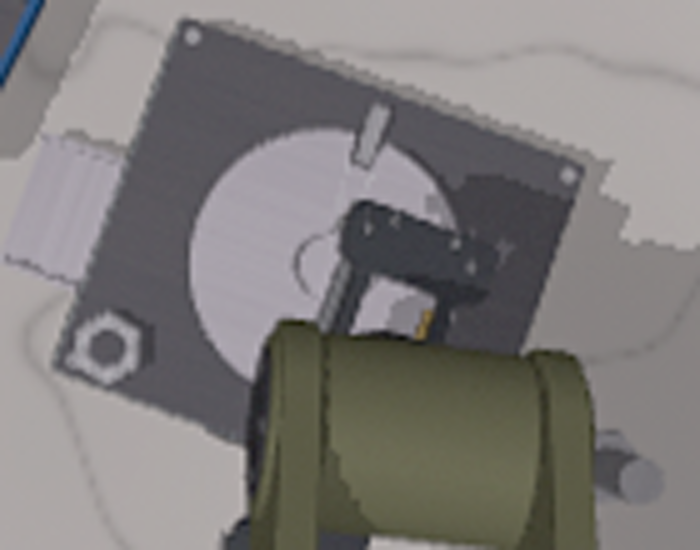

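```bash
cat > off.py <<'E'
from h import *
import pickle
f=pickle.load(open('f5.pkl','rb'))['wrist']
P=lambda u,v,z: ray(f,(u+.5)/8-.5+375,(v+.5)/8-.5+165,z)[:2]
C=np.array([.5295,-.0233])
n=[P(430,178,.0685),P(414,316,.0685),P(620,153,.0685),P(596,340,.0685)]
k=[P(752,177,.058),P(738,276,.058),P(425,280,.058)]
ni=(n[0]+n[1])/2;no=(n[2]+n[3])/2;ko=(k[0]+k[1])/2
# offsets transverse to the key direction
for th in(-19,-19.7,-20.3):
    e=np.array([-np.sin(np.radians(th)),np.cos(np.radians(th))]); d=lambda p:round(1000*float((p-ko)@e),2)
    print(th,'ni',d(ni),'no',d(no),'k0,k1,k2',[d(p) for p in k],'n',[d(p) for p in n])
print(np.degrees(np.arctan2(*(k[1]-k[2])[::-1])), np.degrees(np.arctan2(*(no-ni)[::-1])))
E
python3 off.py
```

```text
-19 ni 1.58 no 1.23 k0,k1,k2 [4.51, -4.51, -4.23] n [7.57, -4.4, 9.34, -6.88]
-19.7 ni 1.16 no 1.0 k0,k1,k2 [4.51, -4.51, -4.57] n [7.15, -4.82, 9.11, -7.11]
-20.3 ni 0.8 no 0.8 k0,k1,k2 [4.51, -4.51, -4.86] n [6.79, -5.18, 8.91, -7.31]
-19.574235514802385 -20.302961106314502
```

>>> send_rows:
  rows:
    - {"rot": [0, 0, -0.006], "delta_pos": [0.0005, 0.0015, 0], "fingers": 1}
    - {"rot": [0, 0, -0.006], "delta_pos": [0.0005, 0.0015, 0], "fingers": 1}
    - {"rot": [0, 0, -0.006], "delta_pos": [0.0005, 0.0015, 0], "fingers": 1}
    - {"rot": [0, 0, -0.006], "delta_pos": [-0.003, -0.008, 0], "fingers": 1}
    - {"rot": [0, 0, -0.006], "delta_pos": [-0.007, -0.018, 0], "fingers": 1}
    - {"rot": [0, 0, -0.006], "delta_pos": [-0.007, -0.018, 0], "fingers": 1}
    - {"rot": [0, 0, -0.006], "delta_pos": [-0.007, -0.018, 0.06], "fingers": 1}
    - {"rot": [0, 0, -0.006], "delta_pos": [-0.007, -0.018, 0.12], "fingers": 1}
    - {"rot": [0, 0, -0.006], "delta_pos": [-0.007, -0.018, 0.12], "fingers": 1}
    - {"rot": [0, 0, -0.006], "delta_pos": [-0.007, -0.018, 0.12], "fingers": 1}

```text
clock: 7.3
eef_pos: [0.4671, -0.0254, 0.1546]
ee_rot: [0.399, 0.584, 0.399, -0.583]
ft_force: [-0.7, -0.2, 0.2]
width: 0.0007
```

```bash
python3 look.py 6
python3 - <<'E'
from h import *
f=cv2.imread('pics/t6.png')
g=lambda x:np.clip(255*(x/255.)**.6,0,255).astype('uint8')
cv2.imwrite('pics/tz6.png',cv2.resize(g(f[185:235,285:345]),None,fx=12,fy=12,interpolation=2))
f=cv2.imread('pics/w6.png')
cv2.imwrite('pics/wz6.png',g(f))
E
```

```text
[ 0.46710275 -0.0254094   0.15455765] [-0.67704782 -0.20459896  0.23812536]
```

View pics/tz6.png

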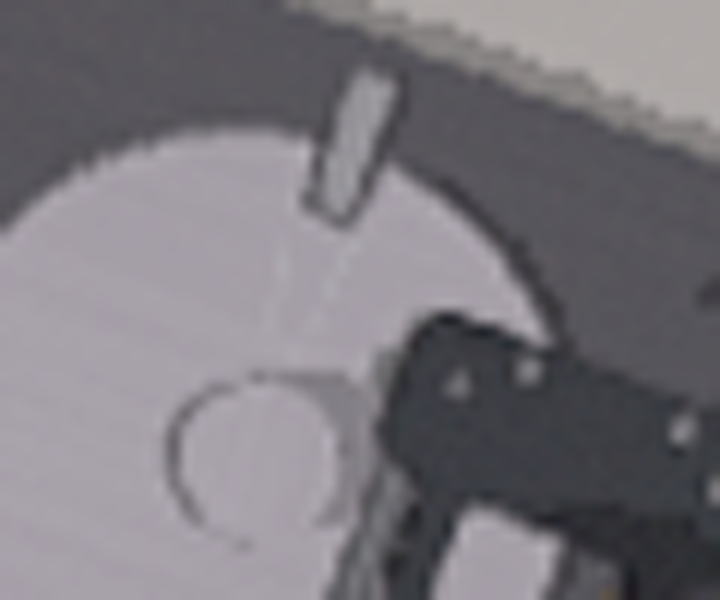

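View pics/wz6.png

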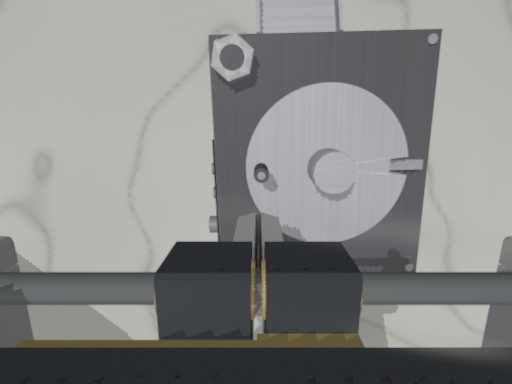

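>>> send_rows:
  rows:
    - {"rot": [0, 0, 0], "delta_pos": [0.07, 0.002, 0], "fingers": 1}
    - {"rot": [0, 0, 0], "delta_pos": [0.125, 0.004, 0], "fingers": 1}
    - {"rot": [0, 0, 0], "delta_pos": [0.125, 0.004, 0], "fingers": 1}
    - {"rot": [0, 0, 0], "delta_pos": [0.125, 0.004, 0], "fingers": 1}
    - {"rot": [0, 0, 0], "delta_pos": [0.125, 0.004, -0.04], "fingers": 1}
    - {"rot": [0, 0, 0], "delta_pos": [0.125, 0.004, -0.078], "fingers": 1}
    - {"rot": [0, 0, 0], "delta_pos": [0.125, 0.004, -0.078], "fingers": 1}
    - {"rot": [0, 0, 0], "delta_pos": [0.125, 0.004, -0.078], "fingers": 1}

```text
clock: 8.25
eef_pos: [0.5291, -0.0234, 0.1158]
ee_rot: [-0.399, -0.583, -0.399, 0.584]
ft_force: [0.3, 0.4, 0.4]
width: 0.0007
```

>>> send_rows:
  rows:
    - {"rot": [0, 0, 0], "delta_pos": [0, 0, -0.004], "fingers": 1}
    - {"rot": [0, 0, 0], "delta_pos": [0, 0, -0.008], "fingers": 1}
    - {"rot": [0, 0, 0], "delta_pos": [0, 0, -0.012], "fingers": 1}
    - {"rot": [0, 0, 0], "delta_pos": [0, 0, -0.016], "fingers": 1}
    - {"rot": [0, 0, 0], "delta_pos": [0, 0, -0.018], "fingers": 1}
    - {"rot": [0, 0, 0], "delta_pos": [0, 0, -0.02], "fingers": 1}
    - {"rot": [0, 0, 0], "delta_pos": [0, 0, -0.022], "fingers": 1}
    - {"rot": [0, 0, 0], "delta_pos": [0, 0, -0.024], "fingers": 1}
    - {"rot": [0, 0, 0], "delta_pos": [0, 0, -0.024], "fingers": 1}
    - {"rot": [0, 0, 0], "delta_pos": [0, 0, -0.024], "fingers": 1}

```text
clock: 9.25
eef_pos: [0.5297, -0.0234, 0.1038]
ee_rot: [0.399, 0.584, 0.399, -0.583]
ft_force: [0.1, 0.2, 4.6]
width: 0.0007
```

Moving down with about 5 N, as expected for the ring; continue in small steps.

>>> send_rows:
  rows:
    - {"rot": [0, 0, 0], "delta_pos": [0, 0, -0.001], "fingers": 1}
    - {"rot": [0, 0, 0], "delta_pos": [0, 0, -0.002], "fingers": 1}
    - {"rot": [0, 0, 0], "delta_pos": [0, 0, -0.003], "fingers": 1}
    - {"rot": [0, 0, 0], "delta_pos": [0, 0, -0.004], "fingers": 1}
    - {"rot": [0, 0, 0], "delta_pos": [0, 0, -0.004], "fingers": 1}
    - {"rot": [0, 0, 0], "delta_pos": [0, 0, -0.004], "fingers": 1}

```text
clock: 9.85
eef_pos: [0.5298, -0.0234, 0.1022]
ee_rot: [0.4, 0.584, 0.399, -0.583]
ft_force: [-3.3, 0.4, 10.8]
width: 0.0002
```

>>> send_rows:
  rows:
    - {"rot": [0, 0, 0], "delta_pos": [0, 0, -0.001], "fingers": 1}
    - {"rot": [0, 0, 0], "delta_pos": [0, 0, -0.002], "fingers": 1}
    - {"rot": [0, 0, 0], "delta_pos": [0, 0, -0.002], "fingers": 1}
    - {"rot": [0, 0, 0], "delta_pos": [0, 0, -0.002], "fingers": 1}

```text
clock: 10.25
eef_pos: [0.5298, -0.0234, 0.1021]
ee_rot: [0.4, 0.584, 0.399, -0.583]
ft_force: [-8.3, 0.2, 21.7]
width: 0.0007
```

>>> send_rows:
  rows:
    - {"rot": [0, 0, 0], "delta_pos": [0, 0, 0.006], "fingers": 1}
    - {"rot": [0, 0, 0], "delta_pos": [0, 0, 0.02], "fingers": 1}
    - {"rot": [0, 0, 0], "delta_pos": [0, 0, 0.1], "fingers": 1}
    - {"rot": [0, 0, 0], "delta_pos": [0, 0, 0.2], "fingers": 1}
    - {"rot": [0, 0, 0], "delta_pos": [-0.1, 0.1, 0.25], "fingers": 1}
    - {"rot": [0, 0, 0], "delta_pos": [-0.2, 0.2, 0.25], "fingers": 1}
    - {"rot": [0, 0, 0], "delta_pos": [-0.25, 0.3, 0.25], "fingers": 1}
    - {"rot": [0, 0, 0], "delta_pos": [-0.3, 0.4, 0.25], "fingers": 1}
    - {"rot": [0, 0, 0], "delta_pos": [-0.3, 0.5, 0.25], "fingers": 1}
    - {"rot": [0, 0, 0], "delta_pos": [-0.3, 0.5, 0.25], "fingers": 1}
    - {"rot": [0, 0, 0], "delta_pos": [-0.3, 0.5, 0.25], "fingers": 1}

```text
clock: 11.35
eef_pos: [0.3777, 0.2307, 0.2258]
ee_rot: [0.401, 0.583, 0.401, -0.582]
ft_force: [0.1, -0.2, -0.6]
width: 0.0006
```

```bash
python3 look.py 7
python3 - <<'E'
from h import *
import pickle
d=pickle.load(open('f7.pkl','rb'));d0=pickle.load(open('f0.pkl','rb'))
for n,b in (('top',(240,160,350,290)),):
    df=np.abs(d[n]['pixels'].astype(int)-d0[n]['pixels']).max(2)
    for nm,(r0,r1,c0,c1) in dict(nut=(230,248,252,272),bolt=(252,274,350,382),bin=(145,205,182,250)).items(): print(nm,(df[r0:r1,c0:c1]>40).sum())
E
```

```text
[0.37768103 0.23071266 0.22575353] [ 0.13290007 -0.22960288 -0.60325202]
nut 10
bolt 0
bin 0
```

View pics/tc7.png

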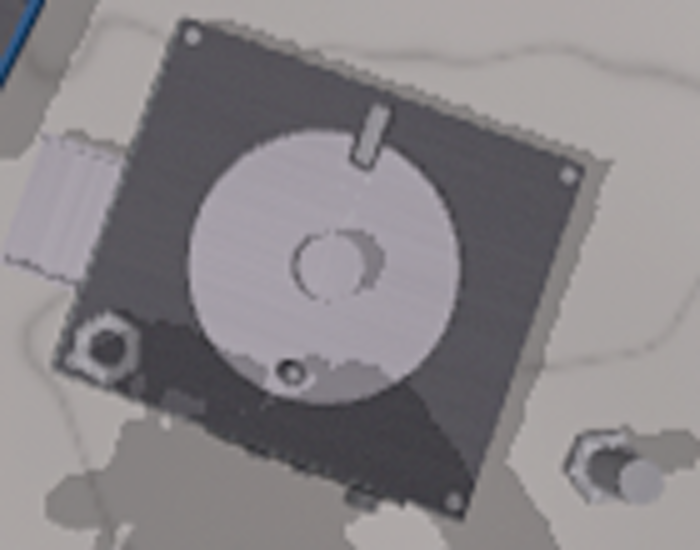

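View pics/sc7.png

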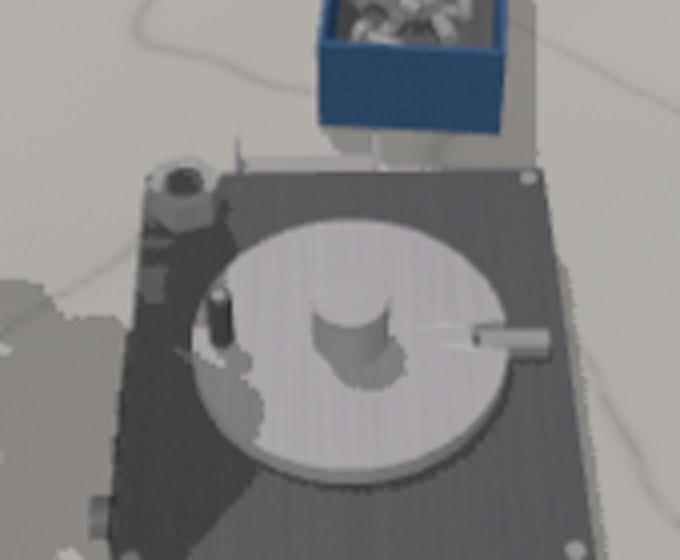

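```bash
python3 -c "
from rig import job
print(job.close_job())"
```

```text
the job is handed in; nothing more can be done
None
```

I turned the disc about 94° clockwise by pushing its peg with the closed fingertips. Then I pressed it down on the hub, moved the hand away and handed the job in at about 11 s on the clock. No verdict was reported.

- **Alignment:** Before the last small nudge, the notch was about 1 mm off the key. After the nudge, the top and wrist views showed it centred on the key by eye.
- **Seating:** The hub went down at about 5 N. It then stopped hard at TCP z = 0.102 m, which puts the hub top at 0.088 m, the seated height, while the force rose to 22 N. The final pictures show the disc flat around the key.
- **Bystanders:** The top view before and after shows the bolt and bin unchanged. The nut's area differed in 10 pixels, which I put down to the arm's shadow now falling on it.
- **Disagreement:** The wrist camera's view of the disc centre was about 2–4 mm off the other two cameras. I therefore used it only to compare notch with key. It also gave the notch's inner width as 12 mm instead of 16 mm, probably a corner I misread, while the width at the rim came out right at 16.2 mm.

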